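# Check a cut pipe thread through a reading lens

### The job

Lay the red pipe gently in the two vee rests, centred, with its cut thread towards the height gauge, and let go of it. Then take the reading lens by its handle and hold it level with the glass centred over the thread, at the height at which the gauge's red scriber point is set (the lens is in focus there); hold it steady for at least two seconds and finish while still holding it there. Do not knock the lens against the rests, the pipe or the gauge, and leave the gauge and its setting, the oil tin, the pipe socket and the brush as they are.

Things in the scene. Friction and masses are not known exactly. Their poses are not given: they have to be found in the camera images.
- pipe: loose stub of steel pipe, outside diameter 34, length 160, about 0.4 kg, painted red except for the bare silver thread on the last 28 of its +x end; starts lying on the bench. Origin at its middle, on its axis; x along the axis towards the threaded end (the turn about x is arbitrary)
- thread (a point): middle of the thread: on the pipe's axis, 67 from the pipe's middle towards the threaded end; axes as the pipe's
- vee_rests: two yellow plates standing across x, fixed to the bench, each 80 wide, 70 high, 10 thick, with a 90 degree vee in the top edge (60 wide at the top, bottom of the vee 40 above the bench); centred 50 either side of the origin, so 90 clear between them, over a flat bar 8 thick, 40 wide. Origin on the bench midway between them; x along the vees towards the height gauge, z up
- seat (a point): point midway between the two vees, 64 above the bench: the pipe's middle lies here when it is seated and centred, its x along this x; axes as the vee rests'
- lens: loose reading lens lying flat on the bench, 0.12 kg: glass in a brass rim 85 across, 14 thick; black flat-sided handle 18 wide, 20 high, from 32 on the +x side of the origin to 86 on the -x side. Origin on the handle's underside (bench level at the start), 78 from the middle of the glass; x along the handle towards the glass, z up
- handle (a point): good place to grip the handle: on its centre line straight above the lens origin, 10 above the underside; axes as the lens's
- glass (a point): middle of the glass: 78 along x from the lens origin and 7 above its underside (3 lower than handle); axes as the lens's
- gauge: height gauge fixed to the bench beyond the rests' +x end: dark base 70 x 95, 46 high, upright beam 24 x 9 up to 337 above the bench, and on it a grey slider 42 wide that carries the scriber. Origin on the bench under the base; x points away from the scriber's point, z up
- scriber_tip (a point): red point of the gauge's scriber, reaching out 90 from the gauge's origin in its -x direction (6 wide, 4 thick) towards the rests, about 60 short of the seated thread; set anywhere from 150 to 195 above the bench and held there by friction of about 15 N; axes as the gauge's
- oil_tin: green oil tin, 66 across, 110 high, standing loose; origin under its centre. Bystander
- socket: dark steel pipe socket (short tube), 42 across, 40 high, standing loose on end; origin under its centre. Bystander
- brush: brush 190 long lying loose on the bench; origin under it, x along it away from the handle. Bystander
Not all that is in view belongs to the job. What is meant by the lens is not green or orange, and is the smaller of those in its own colour.

How it is judged:
On the way, in this order (a step that is already met when the one before it is completed fails the run):
1. the pipe lies centred in both vees, thread towards the gauge, let go (y of pipe in the frame of seat between -0.005 and 0.005 m and z of pipe in the frame of seat between -0.005 and 0.005 m and x of thread in the frame of seat between 0.052 and 0.082 m and angle between the x axis of pipe and the x axis of vee_rests, either way round below 0.06 rad and linear speed of pipe below 0.05 m/s and contact force between pipe and the fingers below 0.2 N), for 0.3 s.
2. the lens is held level and still over the thread at the scriber's height for two seconds (horizontal distance between glass and thread below 0.012 m and z of glass in the frame of scriber_tip between -0.006 and 0.006 m and angle between lens's own z axis and vertical below 0.1 rad and linear speed of lens below 0.03 m/s and angular speed of lens below 0.15 rad/s and contact force between lens and the fingers above 1 N and contact force between lens and pipe below 0.1 N and contact force between lens and vee_rests below 0.1 N and contact force between lens and gauge below 0.1 N), for 2 s.
At the end, for the whole second after the job is handed in: The pipe lies let go in both vees, thread towards the gauge, centred to 15 mm. The lens is in the fingers and touches nothing else: middle of the glass within 12 mm of the middle of the thread seen from above and within 6 mm of the scriber point's height, level to 0.1 rad and still (all of step 1 and all of step 2); the arm keeps its last pose, push and grip.
It fails at once if the gauge's setting was changed (distance of scriber_tip from where it was at the start of the episode above 0.004 m).
It fails at once if the gauge was knocked (contact force between gauge and the arm above 10 N or contact force between gauge and the fingers above 10 N or contact force between gauge and pipe above 10 N).
It fails at once if the lens was knocked against the rests, the pipe or the gauge (contact force between lens and vee_rests above 5 N or contact force between lens and pipe above 5 N or contact force between lens and gauge above 5 N).
It fails at once if the pipe was dropped or rammed into the rests (contact force between pipe and vee_rests above 60 N).
It fails at once if the oil tin, the pipe socket or the brush was disturbed (distance of any of oil_tin, socket, brush from where it was at the start of the episode above 0.02 m).
It also fails if it takes over 58 s, if anything falls off the work surface, if the arm or the gripper's body presses on something with over 40 N, if the wrist force passes 120 N, or if a joint passes its speed limit or range.

### The arm

A 6-joint arm with a two-finger parallel gripper is mounted at the origin on the work surface. World frame = base frame: x ahead of the robot, y to its left, z up, the work surface at z = 0. Lengths are in m, angles in rad, forces in N, time in s.
With the tool pointing down it reaches from about 0.375 to 0.9 m from the base axis. Payload 3.1 kg.
Tool frame: the origin (TCP) lies between the finger pads; the fingertips stand robot.tip_extent ahead of it and the grasp point (between the pads) lies 3 mm ahead of it (robot.tip_extent is the distance from the TCP to the fingertips, in m); z points along the fingers, x is the direction in which the jaws open and shut, and the axes are right-handed (so a half turn about z gives the same grasp; the last joint's range is limited). The gripper opens to 87 mm and grips with 3 to 60 N. Pads are 19 mm wide; open, the fingers measure 117 mm over their backs; the gripper's body (75 mm by 190 mm) begins 51 mm behind the grasp point.
Start: joints at [-1.371, 0.527, 1.433, -0, 1.181, -0.178], TCP at [0.231, -0.581, 0.245] pointing down, gripper open.
Joint ranges: [-3.08, 3.08], [-0.75, 2.2], [0.22, 2.44], [-1.43, 4.57], [0, 2.65], [-2.85, 2.85]. Speed limits (rad/s): [2.79, 2.79, 3.14, 3.14, 3.14, 3.14].

### API

Orientations are given as a unit quaternion [x, y, z, w].
In Python, from rig import robot, cams gives the robot as it stands.
- The arm moves only by the tool carry_out, never from a script. Its argument "steps" is a list of rows, each a list of 3 entries, a list of its own where there are three numbers: the shift along the world's x, y, z in cm, then the turn about the world's z in degrees, then the closure, from 0 (fully open) to 1 (shut). In form: [[[dx, dy, dz], spin, fingers], ...]. A call has 1 to 10 rows; each row shifts and turns the pose as measured when the row begins; what a row does not reach is not made up. A row lasts 1/10 s, in which the tool goes at most 50 mm and 8.59 degrees, less where a joint would pass 70% of its speed; a pose out of reach is approached as far as the arm can. A call with a gripper value outside its range is refused whole. The fingers move at their own pace and stop on an object; "squeeze" is the grip in N (left out, the last holds). Time passes only in rows, so rows that do not move let the fingers close. It gives the time, the measured TCP pose, the force and the opening at its end, in the units of the state.
- robot.get_obs(): the state, without advancing time (a new reading comes with each control period).
- cams.camera(name): name is "scene" or "side" or "wrist"; returns a dict with "pixels" (480x640x3 uint8, red, green, blue), "fx", "fy", "cx", "cy" (pixels), "eye" and "rotation" of the camera in the world. Camera axes: x right, y up, looking along -z (the intrinsics and any distortion apply to the point x, -y, -z); pixel columns grow to the right and rows downward; lengths in m; the calibration is good to about 2 mm. The wrist camera is an equidistant fisheye: a pixel r from the principal point sees the ray r / f radians off the axis. A picture is of the moment at which its call begins. There is no depth.
- robot.hand_in(): hands the job in, once; it reports no verdict.
The state is a dict: "time": time; "q": joint angles; "joint_velocities": joint speeds; "joint_torque": joint torques, N m; "position": TCP position; "tool_rot": TCP orientation; "ft_force": force on the tool from outside, world axes, zero at the start; "moment": the same for the moment, N m; "grip_width": finger opening in m.
Only numpy, scipy, OpenCV 4.12 (cv2) and the standard library are available. Lean on these libraries where they do the work, as an engineer would, in place of code of your own. Each camera call takes 0.05 s, during which the arm holds its last target. There are 200 camera calls.

## Working session

There is one attempt and no reset: what is moved stays moved. The work goes in short steps, Python scripts to look and compute and a tool call to move; the robot and the scene stay as the last step left them, time stands still between calls to the robot, and variables do not carry over. Pictures are saved under pics/ and viewed, about 8 in all and at most 12, crops included, and the job is handed in when it is done.

Besides the shell and the picture viewer there is one more tool, called after "Call:" in YAML: its name, and indented under it one key for each argument. carry_out: Moves the arm, as the interface text tells. Its arguments: {"type":"object","properties":{"steps":{"type":"array"},"squeeze":{"type":"number"}},"required":["steps"]}

```bash
ls; mkdir -p pics
cat > h.py <<'E'
import numpy as np, cv2
from rig import robot, cams
def snap(n,f):
    c=cams.camera(n); cv2.imwrite('pics/'+f,c['pixels'][:,:,::-1]); np.savez('pics/'+f[:-4]+'.npz',**c); return c
def load(f): return dict(np.load('pics/'+f+'.npz'))
def ray(c,u,v,fish=False):
    x=(u-c['cx'])/c['fx']; y=(v-c['cy'])/c['fy']
    if fish:
        r=np.hypot(x,y); d=np.array([np.sin(r)*x/max(r,1e-9),-np.sin(r)*y/max(r,1e-9),-np.cos(r)])
    else: d=np.array([x,-y,-1])
    d=np.array(c['rotation']).reshape(3,3)@d
    return np.array(c['eye']),d/np.linalg.norm(d)
def onz(c,u,v,z,fish=False):
    e,d=ray(c,u,v,fish); return e+d*(z-e[2])/d[2]
def two(a,b):
    (e1,d1),(e2,d2)=a,b
    s=np.linalg.lstsq(np.stack([d1,-d2],1),e2-e1,rcond=None)[0]
    p,q=e1+s[0]*d1,e2+s[1]*d2; return (p+q)/2,np.linalg.norm(p-q)
def proj(c,p,fish=False):
    d=np.array(c['rotation']).reshape(3,3).T@(np.array(p)-np.array(c['eye'])); x,y,z=d[0],-d[1],-d[2]
    if fish:
        r=np.hypot(x,y); t=np.arctan2(r,z); x,y,z=t*x/r,t*y/r,1
    return np.array([c['cx']+c['fx']*x/z,c['cy']+c['fy']*y/z])
E
python3 - <<'E'
from h import *
for n in('scene','side','wrist'):
    c=snap(n,n+'0.png'); print(n,c['fx'],c['fy'],c['cx'],c['cy'],np.round(c['eye'],3),[k for k in c], np.round(c['rotation'],3).tolist())
print(robot.tip_extent,robot.get_obs())
E
```

```text
pics
scene 527.5947375716964 527.5947375716964 325.42781183769034 243.6041825886289 [ 1.034 -0.885  0.824] ['pixels', 'fx', 'fy', 'cx', 'cy', 'eye', 'rotation'] [0.431, 0.133, 0.244, 0.859]
side 581.9153461352688 581.9153461352688 325.9215577935688 236.0544516702479 [0.299 1.031 0.899] ['pixels', 'fx', 'fy', 'cx', 'cy', 'eye', 'rotation'] [-0.037, 0.463, 0.881, -0.088]
wrist 371.64829954431775 371.64829954431775 317.08760308424627 248.38325267116693 [ 0.307 -0.55   0.383] ['pixels', 'fx', 'fy', 'cx', 'cy', 'eye', 'rotation'] [-0.123, 0.084, -0.555, 0.819]
0.022 {'time': 0.15, 'q': array([-1.37052094e+00,  5.28252498e-01,  1.43361330e+00, -1.33139203e-05,
        1.18139848e+00, -1.78485872e-01]), 'joint_velocities': array([ 0.00085761, -0.00204376, -0.00364636,  0.00140126, -0.0003577 ,
        0.00142101]), 'joint_torque': array([ 3.75490954e-04, -4.40432990e+01, -1.76842010e+01,  6.34062337e-02,
        5.52505336e-02, -9.19181070e-05]), 'position': array([ 0.23103157, -0.58016297,  0.24379479]), 'tool_rot': array([ 8.27578865e-01, -5.61348843e-01, -6.01716240e-04, -5.80132666e-04]), 'ft_force': array([0.35281679, 0.30855198, 0.17170695]), 'moment': array([-0.00344537, -0.02496504,  0.04685718]), 'grip_width': 0.08700340873528148}
```

View pics/scene0.png

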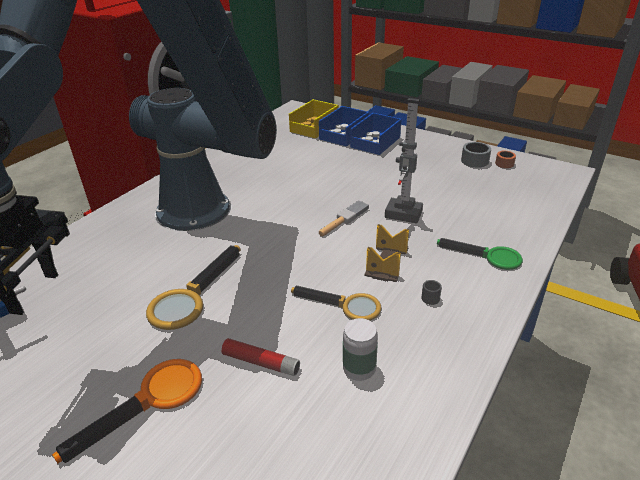

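View pics/side0.png

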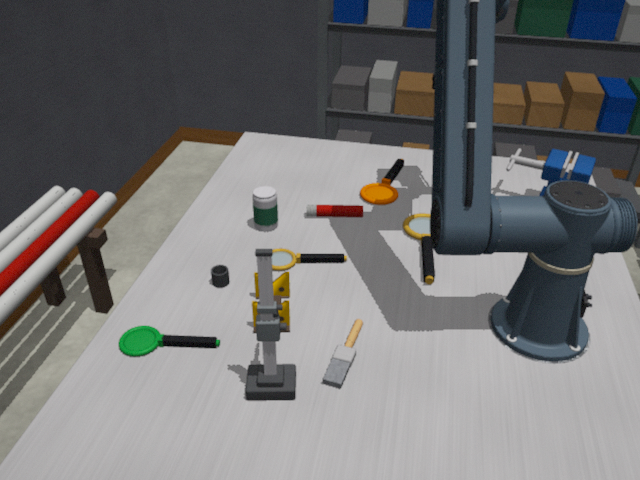

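Scene: brass lenses at (362,306) small and (175,308) big; orange at (172,383) and green at (503,257) are excluded by colour. The small brass one at (362,306) fits. The pipe runs (223,347)–(298,367) with its thread on the right. Rests are at (382,262) and (392,238), the gauge at (404,208), the red scriber at about (402,182).

```bash
python3 - <<'E'
s=open('h.py').read().replace("np.array(c['rotation']).reshape(3,3)","R_(c)").replace("def ray","def R_(c): return Rotation.from_quat(c['rotation']).as_matrix()\ndef ray",1).replace("import numpy as np, cv2","import numpy as np, cv2\nfrom scipy.spatial.transform import Rotation")
open('h.py','w').write(s)
E
python3 - <<'E'
from h import *
S=load('scene0');D=load('side0')
print(R_(S)[:,2],R_(D)[:,2])
def P(n,a,b,z): print(n,'scene',np.round(onz(S,*a,z)[:2],3),'side',np.round(onz(D,*b,z)[:2],3) if b else '')
P('glass',(362,306),(281,260),.01); P('handle tail',(295,290),(345,258),.012)
P('bigglass',(175,308),(420,227),.01)
P('pipe tail',(226,343),(362,211),.02);P('pipe thread end',(294,364),(310,211),.02)
P('tin',(360,376),(265,222),.0);P('socket',(431,299),(220,283),.0)
P('gauge base top',(404,203),(271,370),.046)
P('brush',(345,217),(345,355),.01)
for n,c,ex in(('S',S,(385,440,60,215)),):
    hsv=cv2.cvtColor(c['pixels'],cv2.COLOR_RGB2HSV)
    m=((hsv[...,0]<8)|(hsv[...,0]>172))&(hsv[...,1]>140)&(hsv[...,2]>60)
    v,u=np.nonzero(m[150:200,385:440]); print('red',sorted(zip(u+385,v+150))[:30])
for n in 'scene','side':
    c=load(n+'0');hsv=cv2.cvtColor(c['pixels'],cv2.COLOR_RGB2HSV)
    x0,y0,x1,y1=(340,170,440,320) if n=='scene' else (240,180,320,420)
    a=cv2.resize(c['pixels'][y0:y1,x0:x1],None,fx=4,fy=4,interpolation=cv2.INTER_CUBIC)
    a=cv2.copyMakeBorder(a,0,max(0,600-a.shape[0]),0,0,cv2.BORDER_CONSTANT)[:600] if n=='scene' else cv2.resize(a,None,fx=.625,fy=.625)
    cv2.imwrite(f'pics/c_{n}.png',a[:,:,::-1])
a=cv2.imread('pics/c_scene.png');b=cv2.imread('pics/c_side.png');print(a.shape,b.shape)
cv2.imwrite('pics/crop1.png',np.hstack([a,b]))
E
```

```text
[ 0.43848242 -0.67510889  0.59326314] [-0.14610637  0.80963446  0.56845841]
glass scene [ 0.628 -0.116] side [ 0.618 -0.107]
handle tail scene [ 0.47  -0.151] side [ 0.461 -0.147]
bigglass scene [ 0.272 -0.338] side [ 0.282 -0.334]
pipe tail scene [ 0.448 -0.366] side [ 0.448 -0.366]
pipe thread end scene [ 0.599 -0.339] side [ 0.592 -0.334]
tin scene [ 0.717 -0.283] side [ 0.71  -0.282]
socket scene [ 0.747 -0.004] side [0.743 0.001]
gauge base top scene [0.545 0.271] side [0.536 0.285]
brush scene [0.413 0.175] side [0.407 0.182]
red [(np.int64(398), np.int64(183)), (np.int64(398), np.int64(184)), (np.int64(399), np.int64(181)), (np.int64(399), np.int64(182)), (np.int64(399), np.int64(183)), (np.int64(400), np.int64(181)), (np.int64(400), np.int64(182)), (np.int64(400), np.int64(183))]
(600, 400, 3) (600, 200, 3)
```

View pics/crop1.png

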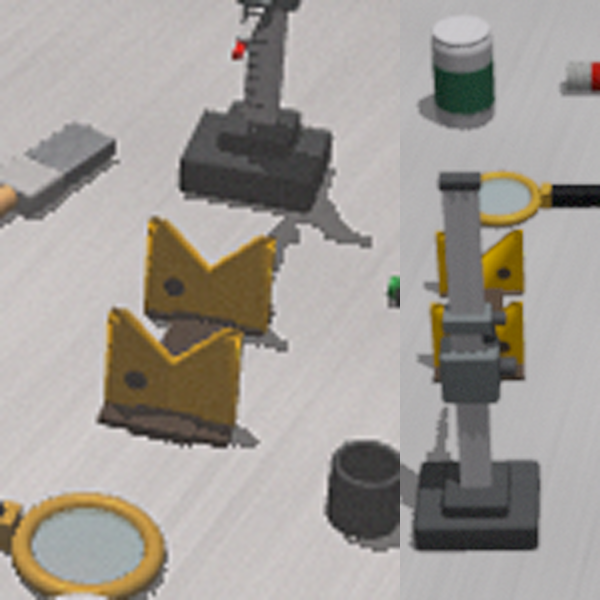

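Run:
```python
from h import *
S=load('scene0');D=load('side0')
T=lambda x,y,z:onz(S,340+x/4,170+y/4,z)
a,b,v=T(113,312,.07),T(240,335,.07),T(173,363,.04)
c,d,w=T(155,220,.07),T(273,242,.07),T(210,272,.04)
for p in(a,b,v,c,d,w):print(np.round(p,4))
print(np.linalg.norm(a-b),np.linalg.norm(c-d),np.linalg.norm(w-v), np.linalg.norm((a+b-c-d)/2))
def ang(p):return np.degrees(np.arctan2(p[1],p[0]))
print('dir',ang(w-v),ang(c-a),ang(d-b),ang(a-b)-90+180, 'mid',(a+b+c+d)/4)
# scriber: ray at assorted heights
for z in(.15,.17,.19): print(z,onz(S,399.2,182.5,z))
# pipe red mask
for n,c in(('S',S),('D',D)):
    hsv=cv2.cvtColor(c['pixels'],cv2.COLOR_RGB2HSV)
    m=(((hsv[...,0]<6)|(hsv[...,0]>174))&(hsv[...,1]>150)).astype(np.uint8)
    k,l,st,ce=cv2.connectedComponentsWithStats(m)
    for i in range(1,k):
        if st[i,4]>200 and 180<ce[i][1]<400: print(n,st[i],ce[i],onz(c,*ce[i],.02))
R=Rotation.from_quat(robot.get_obs()['tool_rot']).as_matrix();print(np.round(R,3))
```

```text
[0.5736 0.0103 0.07  ]
[0.6479 0.0285 0.07  ]
[0.6102 0.0195 0.04  ]
[0.5501 0.1088 0.07  ]
[0.6241 0.1246 0.07  ]
[0.5877 0.1144 0.04  ]
0.07651210349603015 0.07561786127241091 0.09744528015830159 0.10012409663143722
dir 103.35096222824907 103.37349754879587 103.90160521585352 -76.21335804998188 mid [0.5989105  0.06804158 0.07      ]
0.15 [0.55745962 0.19944904 0.15      ]
0.17 [0.57160022 0.16727104 0.17      ]
0.19 [0.58574081 0.13509305 0.19      ]
S [258 350  26  17 248] [270.77016129 357.33064516] [ 0.54976302 -0.34886446  0.02      ]
D [   0  190   99  105 1832] [ 45.45360262 239.694869  ] [ 1.23416253 -0.05082796  0.02      ]
D [317 205  46  12 481] [339.34927235 210.51767152] [ 0.51160047 -0.35477122  0.02      ]
[[ 0.37  -0.929 -0.   ]
 [-0.929 -0.37   0.002]
 [-0.002 -0.    -1.   ]]
```

View pics/wrist0.png

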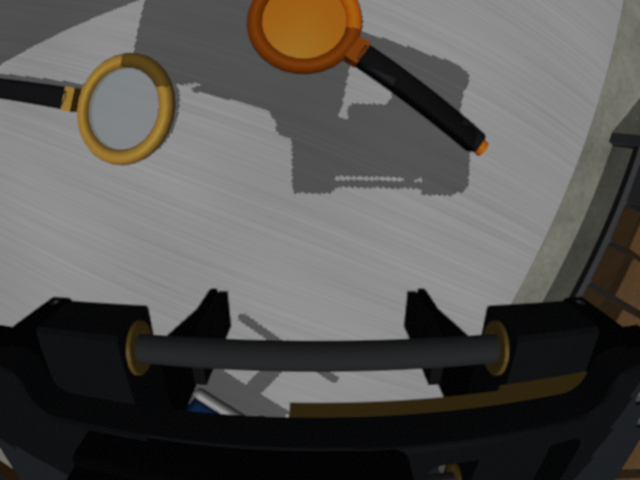

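Wrist picture: the big brass lens at (125,108), orange at (305,25), fingers at the bottom. The rests are at about (0.598, 0.073), direction 103.6°, and the plate spacing of 100 mm is right. Going above the pipe.

Call:
carry_out:
  steps:
    - [[3.6,2.9,0],-1.5,0]
    - [[3.6,2.9,0],-1.5,0]
    - [[3.6,2.9,0],-1.5,0]
    - [[3.6,2.9,0],-1.5,0]
    - [[3.6,2.9,-1],-1.5,0]
    - [[3.6,2.9,-1],-1.5,0]
    - [[3.6,2.9,-1],-1.5,0]
    - [[3.6,2.6,-1],-0.5,0]
    - [[0,0,0],0,0]

```text
time: 1.05
position: [0.5256, -0.3431, 0.2]
tool_rot: [0.765, -0.644, -0.001, -0.0]
ft_force: [-1.5, 0.2, 0.3]
grip_width: 0.0872
```

```bash
cat > pipe.py <<'E'
from h import *
import sys
c=snap('wrist',sys.argv[1]+'.png'); print(c['eye'],R_(c)[:,2]); o=robot.get_obs(); print(o['time'],o['position'],o['q'])
R=Rotation.from_quat(o['tool_rot']).as_matrix();print('jaw',np.degrees(np.arctan2(R[1,0],R[0,0])))
hsv=cv2.cvtColor(c['pixels'],cv2.COLOR_RGB2HSV)
m=(((hsv[...,0]<6)|(hsv[...,0]>174))&(hsv[...,1]>150)).astype(np.uint8)
k,l,st,ce=cv2.connectedComponentsWithStats(m)
i=1+st[1:,4].argmax(); print(st[i])
cn=max(cv2.findContours((l==i).astype(np.uint8),0,2)[0],key=len)
box=cv2.boxPoints(cv2.minAreaRect(cn)); 
w=np.array([onz(c,u,v,.017,True)[:2] for u,v in box]);print(box,w)
E
python3 pipe.py w1
```

```text
[ 0.6062985  -0.3289518   0.33924651] [0.29162964 0.04905201 0.95527276]
1.1 [ 0.52400036 -0.34477005  0.2004738 ] [-0.7590336   0.58118896  1.46837512 -0.00199875  1.09370872  0.64246813]
jaw -80.24748142344225
[ 313  174   36  143 4852]
[[312.99997 315.99994]
 [312.99997 173.99998]
 [347.99997 174.     ]
 [347.99997 315.99994]] [[ 0.43935767 -0.35333013]
 [ 0.57373533 -0.33051455]
 [ 0.57906185 -0.36039715]
 [ 0.44504001 -0.38698893]]
```

View pics/w1.png

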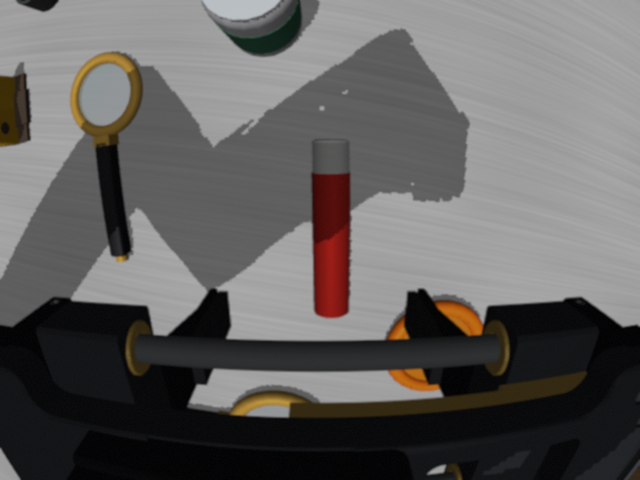

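Wrist picture: the pipe is at px (313–348, 140–316), thread at the top, so it is 132–137 mm of red against the expected 132. Its middle is about (0.525,-0.355), direction 10.3°. The small brass lens is at (107,95). Descending on the pipe.

Call:
carry_out:
  steps:
    - [[0.1,-1.0,-3],0.5,0]
    - [[0,0,-4],0,0]
    - [[0,0,-4],0,0]
    - [[0,0,-3],0,0]
    - [[0,0,-2],0,0]
    - [[0,0,0],0,0]
  squeeze: 30

```text
time: 1.7
position: [0.5216, -0.3617, 0.0383]
tool_rot: [0.767, -0.642, 0.003, 0.003]
ft_force: [-0.5, -0.1, 0.6]
grip_width: 0.0868
```

Call:
carry_out:
  steps:
    - [[0.3,0.5,-0.6],0,0]
    - [[0,0,-0.5],0,0]
    - [[0,0,0],0,0]
    - [[0,0,0],0,0.7]
    - [[0,0,0],0,0.9]
    - [[0,0,0],0,0.9]
    - [[0,0,0],0,0.9]
    - [[0,0,0],0,0.9]

```text
time: 2.5
position: [0.5264, -0.3608, 0.0328]
tool_rot: [0.766, -0.643, 0.008, 0.003]
ft_force: [0.1, -0.6, 0.3]
grip_width: 0.0548
```

Call:
carry_out:
  steps:
    - [[-0.1,0.5,-0.6],0,0.9]
    - [[0,0,0],0,0.9]
    - [[0,0,0],0,0.9]
    - [[0,0,0],0,0.9]
    - [[0,0,0],0,0.9]
    - [[0,0,0],0,0.9]

```text
time: 3.1
position: [0.5255, -0.3554, 0.0266]
tool_rot: [0.766, -0.642, 0.008, 0.004]
ft_force: [0.3, 0.6, 0.6]
grip_width: 0.0332
```

Call:
carry_out:
  steps:
    - [[0,0,2],0,0.9]
    - [[0,0,4],0,0.9]
    - [[0,0,4],0,0.9]
    - [[0,0,4],0,0.9]
    - [[0,1,4],4,0.9]
    - [[0.5,3,0],8,0.9]
    - [[0.7,4,0],8,0.9]
    - [[0.7,4,0],8,0.9]
    - [[0.7,4,0],8,0.9]
    - [[0.7,4,0],8,0.9]

```text
time: 4.1
position: [0.5502, -0.1495, 0.2018]
tool_rot: [0.954, -0.301, -0.001, 0.004]
ft_force: [1.4, 0.2, -4.0]
grip_width: 0.0333
```

Call:
carry_out:
  steps:
    - [[0.7,4,0],8,0.9]
    - [[0.7,4,0],8,0.9]
    - [[0.7,4,0],8,0.9]
    - [[0.5,3,0],8,0.9]
    - [[0.5,2,0],6,0.9]
    - [[0,0,0],0,0.9]
    - [[0,0,0],0,0.9]

```text
time: 4.8
position: [0.5734, 0.0357, 0.1934]
tool_rot: [0.999, 0.044, -0.01, 0.002]
ft_force: [0.1, 0.0, -5.4]
grip_width: 0.0332
```

```bash
python3 pipe.py w2
```

```text
[0.56944057 0.11776605 0.33243296] [-0.00695916  0.29766921  0.95464371]
4.85 [0.57323051 0.0356002  0.19330745] [-0.1293539   0.53117208  1.59864726 -0.00721277  1.03139355 -0.21207451]
jaw 4.9541987563590615
[ 276  210   81  131 9827]
[[275.99997 210.00002]
 [355.99997 210.00002]
 [355.99997 340.     ]
 [275.99997 340.     ]] [[ 0.53309467  0.05089261]
 [ 0.6022387   0.05722808]
 [ 0.61823313 -0.07126381]
 [ 0.53948561 -0.0791944 ]]
```

View pics/w2.png

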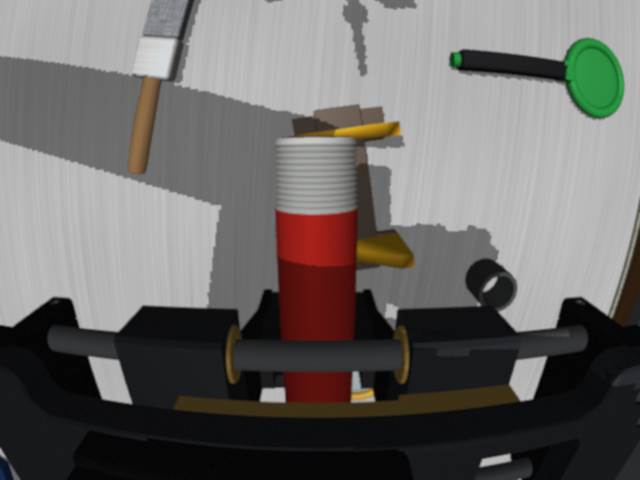

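Run:
```python
from h import *
c=load('w2');z=.1933-.0096+.017
for uv in((316,211),(316,140)): print(onz(c,*uv,z,True))
for x in(276,356): print(onz(c,x,211,.184,True))
o=np.array([.5977,.0729,0]);a=np.radians(103.6);X=np.array([np.cos(a),np.sin(a),0]);Y=np.array([-X[1],X[0],0])
print('yellow tips:')
hsv=cv2.cvtColor(c['pixels'],cv2.COLOR_RGB2HSV)
m=((hsv[...,0]>15)&(hsv[...,0]<32)&(hsv[...,1]>150)&(hsv[...,2]>90)).astype(np.uint8)
k,l,st,ce=cv2.connectedComponentsWithStats(m)
for i in range(1,k):
    if st[i,4]>40: 
        v,u=np.nonzero(l==i);j=u.argmax();print(st[i],'rightmost',u[j],v[u==u[j]].min(),v[u==u[j]].max())
for x in(-55,-45,45,55):
    for y in(-40,-30): p=o+X*x/1e3+Y*y/1e3;p[2]=.07;print(x,y,proj(c,p,True))
```

```text
[0.56877281 0.09074194 0.2007    ]
[0.56655224 0.11618126 0.2007    ]
[0.55236321 0.08587969 0.184     ]
[0.58492084 0.08886488 0.184     ]
yellow tips:
[299 123 101  16 836] rightmost 399 129 134
[356 241  52  23 714] rightmost 407 255 257
[227 365   6  17  50] rightmost 232 380 381
[351 389  23  10 135] rightmost 373 391 394
-55 -40 [417.86175225 266.29793799]
-55 -30 [405.2670225 268.1495012]
-45 -40 [417.07329867 254.03095792]
-45 -30 [404.33227088 255.86143925]
45 -40 [405.51604473 133.73482526]
45 -30 [391.79079775 135.20955401]
55 -40 [403.72473091 119.83704444]
55 -30 [389.93960418 121.26047225]
```

Call:
carry_out:
  steps:
    - [[0.9,1.5,-1],4.3,0.9]
    - [[0.9,1.2,-2],4,0.9]
    - [[0.3,0.5,-2],0,0.9]
    - [[0,0,0],0,0.9]
    - [[0,0,0],0,0.9]
    - [[0,0,0],0,0.9]

```text
time: 5.45
position: [0.5941, 0.0607, 0.1417]
tool_rot: [0.994, 0.111, -0.011, 0.003]
ft_force: [-0.1, -0.4, -3.9]
grip_width: 0.0335
```

```bash
python3 pipe.py w3 | head -4
python3 - <<'E'
from h import *
snap('scene','s3.png');c=load('w3')
o=np.array([.5977,.0729,0]);a=np.radians(103.6);X=np.array([np.cos(a),np.sin(a),0]);Y=np.array([-X[1],X[0],0])
for x in(-55,-45,45,55):
    for y in(-40,40): p=o+X*x/1e3+Y*y/1e3;p[2]=.07;print(x,y,proj(c,p,True))
a=cv2.imread('pics/w3.png')[60:360,150:470]; b=cv2.imread('pics/s3.png')[120:320,310:470]
cv2.imwrite('pics/c3.png',np.hstack([cv2.resize(a,(480,450)),cv2.resize(b,(320,400))[:,:] if 0 else cv2.copyMakeBorder(cv2.resize(b,(320,400)),0,50,0,0,0)]))
E
```

```text
[0.57954254 0.1416153  0.28069637] [-0.04485924  0.2955293   0.95427988]
5.5 [0.59447558 0.06056167 0.14203835] [-0.08035441  0.62873044  1.57756533 -0.01260248  0.95516467 -0.29589973]
jaw 12.770216469150784
[ 277  210   80  131 9779]
-55 -40 [389.92282357 335.15807348]
-55 40 [268.76972923 335.85193796]
-45 -40 [390.99198626 321.96792749]
-45 40 [267.69546801 322.69681279]
45 -40 [398.26711506 181.85741752]
45 40 [259.11638131 182.90839351]
55 -40 [398.64871495 164.59143596]
55 40 [258.41678332 165.67692744]
```

View pics/c3.png

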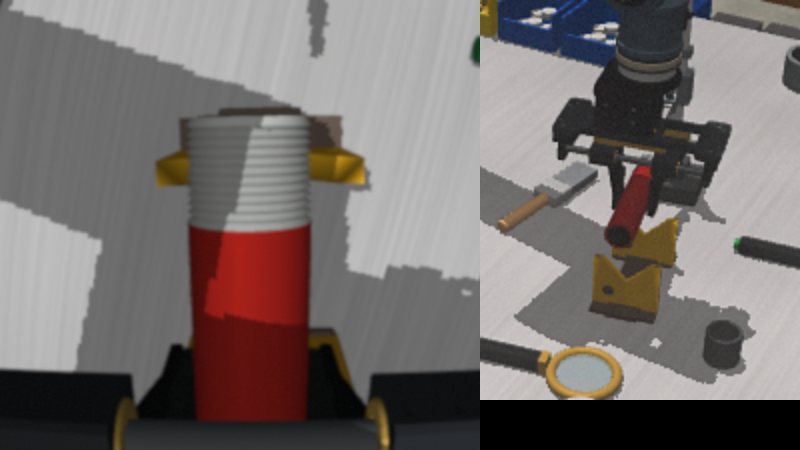

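Far plate ends at px 255 and 393 (predicted 259 and 398), so the rests are ~2.7 mm further to −x: origin about (0.595, 0.072). Lowering to just above the vees.

Call:
carry_out:
  steps:
    - [[0.1,1.0,-1.5],0.8,0.9]
    - [[0,0,-1.2],0,0.9]
    - [[0,0,0],0,0.9]
    - [[0,0,0],0,0.9]
    - [[0,0,0],0,0.9]

```text
time: 6.05
position: [0.5961, 0.0714, 0.1142]
tool_rot: [0.993, 0.119, -0.009, 0.003]
ft_force: [-1.0, -0.5, -4.7]
grip_width: 0.0334
```

Call:
carry_out:
  steps:
    - [[0,0,-1],0,0.9]
    - [[-0.05,-0.1,-1],0,0.9]
    - [[0,0,-0.8],0,0.9]
    - [[0,0,-0.4],0,0.9]
    - [[0,0,0],0,0.9]
    - [[0,0,0],0,0.9]

```text
time: 6.65
position: [0.5956, 0.07, 0.0791]
tool_rot: [0.993, 0.118, -0.009, 0.003]
ft_force: [0.7, -0.1, -3.9]
grip_width: 0.0334
```

Call:
carry_out:
  steps:
    - [[0,0,-0.2],0,0.9]
    - [[0,0,-0.2],0,0.9]
    - [[0,0,-0.1],0,0.9]
    - [[0,0,0],0,0.9]
    - [[0,0,0],0,0.9]

```text
time: 7.15
position: [0.5962, 0.07, 0.075]
tool_rot: [0.993, 0.119, -0.009, 0.004]
ft_force: [-0.4, -0.3, -5.1]
grip_width: 0.0333
```

Call:
carry_out:
  steps:
    - [[0,0,-0.15],0,0.9]
    - [[0,0,-0.1],0,0.9]
    - [[0,0,-0.1],0,0.9]
    - [[0,0,0],0,0.9]
    - [[0,0,0],0,0.9]

```text
time: 7.65
position: [0.596, 0.0699, 0.0744]
tool_rot: [0.993, 0.119, -0.008, 0.004]
ft_force: [-1.6, -0.2, -1.4]
grip_width: 0.033
```

Contact is felt (the downward load has dropped by about 3.5 N). Releasing.

Call:
carry_out:
  steps:
    - [[0,0,-0.05],0,0.9]
    - [[0,0,0],0,0.55]
    - [[0,0,0],0,0.5]
    - [[0,0,0],0,0.3]
    - [[0,0,0],0,0.1]
    - [[0,0,0],0,0]
    - [[0,0,0],0,0]
    - [[0,0,0],0,0]
  squeeze: 5

```text
time: 8.45
position: [0.5994, 0.0699, 0.0743]
tool_rot: [0.993, 0.118, -0.005, 0.004]
ft_force: [0.8, -0.6, 0.1]
grip_width: 0.0759
```

Call:
carry_out:
  steps:
    - [[0,0,1],0,0]
    - [[0,0,3],0,0]
    - [[0,0,4],0,0]
    - [[0,0,4],0,0]
    - [[0,0,4],0,0]
    - [[0,-0.5,4],0,0]
    - [[0,0,0],0,0]
    - [[0,0,0],0,0]
    - [[0,0,0],0,0]

```text
time: 9.35
position: [0.5964, 0.065, 0.2863]
tool_rot: [0.993, 0.119, -0.004, 0.004]
ft_force: [-0.2, -0.1, -0.2]
grip_width: 0.087
```

```bash
python3 pipe.py w4
python3 - <<'E'
from h import *
snap('scene','s4.png');snap('side','d4.png')
for f in('w4','s4','d4'):
    c=load(f);hsv=cv2.cvtColor(c['pixels'],cv2.COLOR_RGB2HSV)
    m=(((hsv[...,0]<6)|(hsv[...,0]>174))&(hsv[...,1]>120)&(hsv[...,2]>50)).astype(np.uint8)
    k,l,st,ce=cv2.connectedComponentsWithStats(m)
    for i in range(1,k):
        if st[i,4]>3 and ce[i][1]>100: print(f,st[i],ce[i])
E
```

```text
[0.57854804 0.14587032 0.42498167] [-0.06328418  0.29577486  0.95315914]
9.4 [0.59593393 0.06510678 0.28570661] [-0.07251337  0.45312739  1.44420709 -0.01073311  1.25191705 -0.30676541]
jaw 13.614488915655356
[ 302  161   34  131 4052]
[[302. 161.]
 [335. 161.]
 [335. 291.]
 [302. 291.]] [[ 0.56606396  0.11258993]
 [ 0.60104978  0.1211174 ]
 [ 0.63918399 -0.02779143]
 [ 0.60068553 -0.03726987]]
w4 [ 302  161   34  131 4152] [318.90968208 224.13752408]
w4 [620 279  20  48 431] [631.73317865 308.11600928]
s4 [ 611   52   29   93 1361] [629.87141807 111.05069802]
s4 [202 120  34  22 333] [219.96696697 130.77477477]
s4 [398 180   4   5  11] [399.27272727 182.18181818]
s4 [374 224  25  41 436] [387.2087156 241.1353211]
s4 [628 244  12  55 392] [634.93622449 267.65561224]
d4 [   0  189   99  106 1918] [ 45.5354536 239.7919708]
d4 [272 262   8  40 209] [275.3492823  280.66507177]
```

View pics/w4.png

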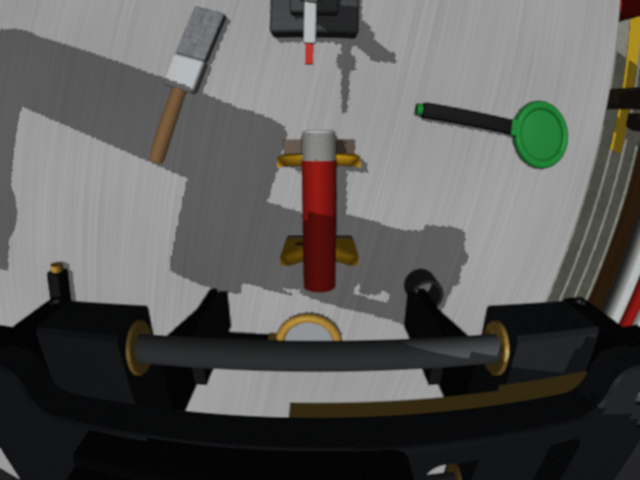

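Wrist picture: the pipe is in the vees. Its centre column is 319 and the plate ends are at 277–361 and 281–357, also centred on 319. The thread points to the gauge, the scriber tip is at (309,63). Measuring the tip by two views, adding one on the way to the lens.

Call:
carry_out:
  steps:
    - [[-4,-1,1],0,0]
    - [[-4,-1,1],0,0]
    - [[0,0,0],0,0]
    - [[0,0,0],0,0]

```text
time: 9.9
position: [0.5114, 0.045, 0.2984]
tool_rot: [0.993, 0.119, -0.012, 0.003]
ft_force: [0.1, 0.6, -0.2]
grip_width: 0.0872
```

Run:
```python
from h import *
snap('wrist','w5.png');A,B,S=load('w4'),load('w5'),load('s4'); print(robot.get_obs()['position'])
def red(c,box,n):
    x0,y0,x1,y1=box;hsv=cv2.cvtColor(c['pixels'],cv2.COLOR_RGB2HSV)[y0:y1,x0:x1]
    m=((hsv[...,0]<8)|(hsv[...,0]>172))&(hsv[...,1]>100)&(hsv[...,2]>50)
    v,u=np.nonzero(m);print(n,'cols',u.min()+x0,u.max()+x0,'rows',v.min()+y0,v.max()+y0,len(u))
    b=v==v.max();return u[b].mean()+x0,v.max()+y0+.5
a=red(A,(290,20,330,80),'w4');b=red(B,(330,0,470,110),'w5');s=(398.2,184.0)
ra,rb,rs=ray(A,*a,True),ray(B,*b,True),ray(S,*s)
for n,x,y in(('ab',ra,rb),('as',ra,rs),('bs',rb,rs)):print(n,two(x,y))
for n,c in(('w4',A),):
    print('boundary',onz(c,319,161,.081,True),'end',onz(c,319,131,.081,True),'tail',onz(c,319,291,.07,True))
    print('axis edges',onz(c,302,165,.064,True),onz(c,335.5,165,.064,True))
```

```text
[0.51116712 0.04515862 0.29821165]
w4 cols 305 312 rows 43 63 165
w5 cols 422 430 rows 54 73 171
ab (array([0.55819751, 0.19503948, 0.15085582]), np.float64(0.0005085253052163718))
as (array([0.55733987, 0.19566325, 0.14744025]), np.float64(0.001202010226493909))
bs (array([0.55799314, 0.19481994, 0.14839496]), np.float64(0.0018293996548974644))
boundary [0.58323346 0.12146381 0.081     ] end [0.57666371 0.14848645 0.081     ] tail [ 0.61506199 -0.00919796  0.07      ]
axis edges [0.56840039 0.11261616 0.064     ] [0.59987625 0.12029369 0.064     ]
```

Tip: (0.558,0.195,0.150), and 60–63 mm from the thread at (0.580,0.1355), as described. Moving above the lens handle.

Call:
carry_out:
  steps:
    - [[0.4,-1.8,0],-8,0]
    - [[0.4,-1.8,0],-8,0]
    - [[0.4,-1.8,0],-8,0]
    - [[0.4,-1.8,0],-8,0]
    - [[0.4,-1.8,-1],-8,0]
    - [[0.4,-1.8,-1],-8,0]
    - [[0.4,-1.8,-2],-8,0]
    - [[0.4,-1.8,-2],-8,0]
    - [[0.4,-1.5,-2],-8,0]
    - [[0,-1.5,-2],-8,0]

```text
time: 10.95
position: [0.5627, -0.1346, 0.1904]
tool_rot: [0.823, -0.568, -0.006, -0.007]
ft_force: [0.1, -0.6, -0.5]
grip_width: 0.0871
```

Call:
carry_out:
  steps:
    - [[0,0,0],-8,0]
    - [[0,0,0],-2,0]
    - [[0,0,0],0,0]

```text
time: 11.25
position: [0.5641, -0.1372, 0.1827]
tool_rot: [0.767, -0.642, -0.01, -0.007]
ft_force: [-0.4, 0.3, -0.9]
grip_width: 0.0868
```

```bash
cat > lens.py <<'E'
from h import *
import sys
c=snap('wrist',sys.argv[1]+'.png'); o=robot.get_obs(); print(o['time'],o['position'])
R=Rotation.from_quat(o['tool_rot']).as_matrix();print('jaw',np.degrees(np.arctan2(R[1,0],R[0,0])),'z',R[:,2])
hsv=cv2.cvtColor(c['pixels'],cv2.COLOR_RGB2HSV)
m=((hsv[...,0]>12)&(hsv[...,0]<30)&(hsv[...,1]>100)&(hsv[...,2]>80)).astype(np.uint8)
k,l,st,ce=cv2.connectedComponentsWithStats(m)
for i in range(1,k):
    if st[i,4]>60:
        print(st[i],ce[i],onz(c,*ce[i],.01,True)[:2])
E
python3 lens.py w6
```

```text
11.3 [ 0.56424896 -0.13715275  0.1828443 ]
jaw -79.8407316863617 z [-0.00635187  0.02278915 -0.99972012]
[ 256  107  102  100 3381] [307.39633245 156.24164448] [ 0.62627545 -0.11336396]
[112 110  40  31 450] [123.43555556 121.83777778] [0.63559102 0.06018784]
[ 24 133  43  28 325] [ 35.83692308 143.25846154] [0.6080375  0.17368083]
[123 183  11  26 133] [127.7443609  193.43609023] [0.56924411 0.04858196]
[ 36 197  41  28 311] [ 47.41800643 213.23151125] [0.53464864 0.15359221]
[128 201  32  12 157] [140.94904459 206.13375796] [0.55918151 0.03324563]
[298 208  22  13 226] [308.39380531 213.03097345] [ 0.57853192 -0.12252436]
[126 336  11  38 137] [129.03649635 355.57664234] [0.38570949 0.05024213]
[499 337  10  37 128] [505.2109375 355.546875 ] [ 0.46591324 -0.35835214]
```

View pics/w6.png

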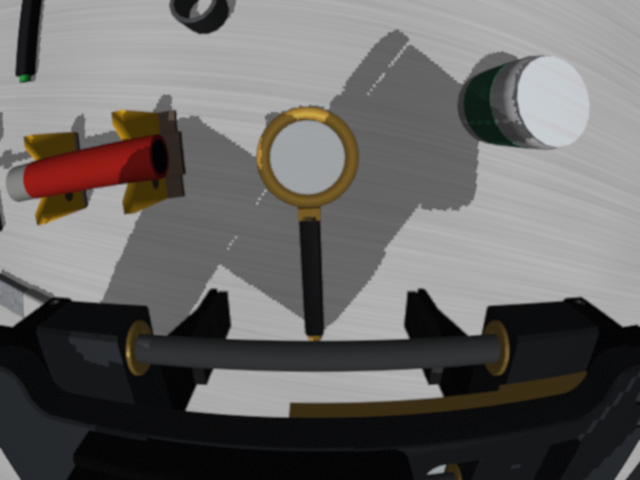

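This picture is also the close crop of the lens: brass, rim at (307,157), handle (309,217)–(314,337), the smaller of the two brass ones (rim size checked next).

Run:
```python
from h import *
c=load('w6')
f=lambda u,v,z:onz(c,u,v,z,True)[:2]
g=f(307.5,156.5,.009);n=f(310,220,.019);t=f(314,335,.015);print(g,n,t,np.linalg.norm(f(256,157,.008)-f(358,157,.008)),np.linalg.norm(t-g))
for p,q in((g,n),(g,t),(n,t)):d=q-p;print(np.degrees(np.arctan2(-d[1],-d[0])))
d=(g-t)/np.linalg.norm(g-t);print('grip',g-.078*d, 'width',np.linalg.norm(f(303,270,.02)-f(322,270,.02)))
```

```text
[ 0.62601367 -0.11344746] [ 0.57483729 -0.12495239] [ 0.46473829 -0.14756242] 0.0861271656696578 0.16484410338468436
12.66998898228958
11.943842250627647
11.604968707061014
grip [ 0.5497023  -0.12958979] width 0.01650173331267101
```

Call:
carry_out:
  steps:
    - [[-1.4,0.7,-3],1.8,0]
    - [[0,0,-3.5],0,0]
    - [[0,0,-3.5],0,0]
    - [[0,0,-2.5],0,0]
    - [[0,0,-1],0,0]
    - [[0,0,0],0,0]
    - [[0,0,0],0,0]
  squeeze: 35

```text
time: 12.0
position: [0.557, -0.1306, 0.0447]
tool_rot: [0.78, -0.625, -0.004, -0.008]
ft_force: [0.5, -0.1, -0.1]
grip_width: 0.0871
```

Call:
carry_out:
  steps:
    - [[-0.6,0.1,-1.0],-0.5,0]
    - [[0,0,-0.6],0,0]
    - [[0,0,0],0,0]
    - [[0,0,0],0,0]

```text
time: 12.4
position: [0.5555, -0.1312, 0.0332]
tool_rot: [0.778, -0.628, 0.001, -0.01]
ft_force: [0.4, -0.3, 0.9]
grip_width: 0.0875
```

Call:
carry_out:
  steps:
    - [[-0.7,0.2,-0.6],0,0]
    - [[-0.1,0,-0.2],0,0.5]
    - [[0,0,0],0,0.7]
    - [[0,0,0],0,1]
    - [[0,0,0],0,1]
    - [[0,0,0],0,1]
    - [[0,0,0],0,1]
    - [[0,0,0],0,1]
    - [[0,0,0],0,1]

```text
time: 13.3
position: [0.5484, -0.1297, 0.0263]
tool_rot: [0.778, -0.628, 0.003, -0.01]
ft_force: [0.3, -0.0, 0.0]
grip_width: 0.0311
```

Call:
carry_out:
  steps:
    - [[0,0,0],0,1]
    - [[0,0,0],0,1]
    - [[0,0,0],0,1]

```text
time: 13.6
position: [0.5485, -0.1298, 0.0264]
tool_rot: [0.778, -0.628, 0.003, -0.01]
ft_force: [-0.2, 0.5, -0.4]
grip_width: 0.0178
```

Call:
carry_out:
  steps:
    - [[0,0,2],0,1]
    - [[0,0,3],0,1]
    - [[0,0,4],0,1]
    - [[0,0,5],0,1]
    - [[0,0,4],0,1]
    - [[0,0,2],0,1]
    - [[0,0,0],0,1]
    - [[0,0,0],0,1]

```text
time: 14.4
position: [0.5434, -0.1276, 0.23]
tool_rot: [0.778, -0.628, -0.002, -0.009]
ft_force: [-0.1, -0.1, -2.0]
grip_width: 0.0178
```

Call:
carry_out:
  steps:
    - [[0.3,1,0],5,1]
    - [[0.4,1.3,0],8,1]
    - [[0.4,1.3,0],8,1]
    - [[0.4,1.3,0],8,1]
    - [[0.4,1.3,0],8,1]
    - [[0.4,1.3,0],8,1]
    - [[0.4,1.3,0],8,1]
    - [[0.4,1.3,0],8,1]
    - [[0.4,1.3,0],8,1]
    - [[0.4,1.3,0],6,1]

```text
time: 15.4
position: [0.5704, 0.0052, 0.205]
tool_rot: [1.0, -0.0, -0.028, 0.0]
ft_force: [-0.3, -0.7, -1.3]
grip_width: 0.0179
```

Call:
carry_out:
  steps:
    - [[0,1,0],4,1]
    - [[0,0,0],0,1]
    - [[0,0,0],0,1]

```text
time: 15.7
position: [0.5669, 0.0176, 0.1978]
tool_rot: [0.999, 0.037, -0.034, -0.0]
ft_force: [-0.4, -0.8, -1.5]
grip_width: 0.0179
```

Call:
carry_out:
  steps:
    - [[1.5,0,0.5],0,1]
    - [[1.5,0,0.5],0,1]
    - [[0,0,0],0,1]
    - [[0,0,0],0,1]

```text
time: 16.1
position: [0.5942, 0.0155, 0.2034]
tool_rot: [0.999, 0.034, -0.039, -0.001]
ft_force: [-0.1, -0.2, -0.7]
grip_width: 0.0175
```

Call:
carry_out:
  steps:
    - [[0,1,0],0,1]
    - [[0,1,0],0,1]
    - [[0,0,0],0,1]
    - [[0,0,0],0,1]

```text
time: 16.5
position: [0.5911, 0.0371, 0.202]
tool_rot: [0.999, 0.033, -0.042, -0.001]
ft_force: [0.3, 0.2, -1.2]
grip_width: 0.0175
```

Call:
carry_out:
  steps:
    - [[0,0,0],4,1]
    - [[0,0,0],4,1]
    - [[0,0,0],0,1]
    - [[0,0,0],0,1]

```text
time: 16.9
position: [0.5904, 0.0378, 0.2023]
tool_rot: [0.994, 0.105, -0.042, 0.002]
ft_force: [-0.7, 0.3, -1.5]
grip_width: 0.0178
```

```bash
cat > st.py <<'E'
from h import *
Rg=Rotation.from_quat([0.778,-0.628,0.003,-0.01]).as_matrix(); pg=np.array([.5485,-.1298,.0264])
g0=np.array([.6260,-.1134,.007])
o=robot.get_obs();R=Rotation.from_quat(o['tool_rot']).as_matrix();D=R@Rg.T
g=o['position']+D@(g0-pg)
print('t',o['time'],'tcp',np.round(o['position'],4),'glass',np.round(g,4),'lens up',np.round(D[:,2],3),'tilt',np.hypot(*D[:2,2]).round(3),'lens dir',np.degrees(np.arctan2(D[1,0],D[0,0]))+12)
print('need',np.round((np.array([.580,.1355,.1505])-g)*100,2),np.round(o['joint_torque'],1),np.round(o['q'],4))
E
python3 st.py
```

```text
t 16.9 tcp [0.5904 0.0378 0.2023] glass [0.5727 0.1147 0.1817] lens up [0.07  0.03  0.997] tilt 0.077 lens dir 101.93588687718604
need [ 0.73  2.08 -3.12] [  0.1 -44.5 -16.1   0.    0.4  -0. ] [-0.1139  0.564   1.5013 -0.0245  1.1565 -0.3127]
```

Call:
carry_out:
  steps:
    - [[0,0,-0.5],0,1]
    - [[0,0,-0.5],0,1]
    - [[0,0,0],0,1]
    - [[0,0,0],0,1]

```text
time: 17.3
position: [0.5902, 0.0376, 0.1912]
tool_rot: [0.994, 0.103, -0.042, 0.002]
ft_force: [0.2, 0.2, -0.7]
grip_width: 0.0179
```

```bash
python3 st.py
```

```text
t 17.3 tcp [0.5902 0.0376 0.1912] glass [0.5728 0.1146 0.1707] lens up [0.071 0.03  0.997] tilt 0.077 lens dir 101.77622221358227
need [ 0.72  2.09 -2.02] [  0.  -44.6 -15.6   0.    0.4  -0. ] [-0.1143  0.5776  1.5113 -0.0246  1.1334 -0.3098]
```

Call:
carry_out:
  steps:
    - [[0.5,0,0],0,1]
    - [[0.5,0,0],0,1]
    - [[0,0,0],0,1]
    - [[0,0,0],0,1]

```text
time: 17.7
position: [0.6017, 0.0374, 0.1912]
tool_rot: [0.994, 0.103, -0.041, 0.002]
ft_force: [0.0, -0.1, -1.0]
grip_width: 0.0179
```

```bash
python3 st.py
```

```text
t 17.7 tcp [0.6017 0.0374 0.1912] glass [0.5843 0.1144 0.1706] lens up [0.07  0.03  0.997] tilt 0.076 lens dir 101.74338239660642
need [-0.43  2.11 -2.01] [ -0.  -45.6 -16.2   0.    0.4  -0. ] [-0.1126  0.5915  1.4816 -0.0242  1.1485 -0.308 ]
```

Slow moves keep the tilt, fast ones caused it (0.076, limit 0.1). Trying a fast turn back and a slow return to reduce it.

Call:
carry_out:
  steps:
    - [[-0.4,-1.3,0.3],-8,1]
    - [[-0.4,-1.3,0.3],-8,1]
    - [[-0.4,-1.3,0.3],-8,1]
    - [[-0.4,-1.3,0.3],-8,1]
    - [[0,0,0],0,1]
    - [[0,0,0],0,1]

```text
time: 18.3
position: [0.5852, -0.0151, 0.2038]
tool_rot: [0.982, -0.183, -0.04, -0.01]
ft_force: [-0.2, 0.2, -1.2]
grip_width: 0.0177
```

```bash
python3 st.py
```

```text
t 18.3 tcp [ 0.5852 -0.0151  0.2038] glass [0.6126 0.0589 0.1832] lens up [ 0.075 -0.013  0.997] tilt 0.076 lens dir 68.76770479511893
need [-3.26  7.66 -3.27] [ -0.4 -44.  -16.1   0.1   0.3   0. ] [-0.2248  0.5521  1.5209  0.0181  1.1497  0.1365]
```

Call:
carry_out:
  steps:
    - [[0,0,2],0,1]
    - [[0,0,2],0,1]
    - [[0,0,2],0,1]
    - [[0,0,2],0,1]
    - [[0,0,0],0,1]
    - [[0,0,0],0,1]

```text
time: 18.9
position: [0.5842, -0.01, 0.284]
tool_rot: [0.984, -0.174, -0.043, -0.011]
ft_force: [-0.3, -0.1, -1.0]
grip_width: 0.0175
```

```bash
python3 st.py
```

```text
t 18.9 tcp [ 0.5842 -0.01    0.284 ] glass [0.6101 0.0646 0.2635] lens up [ 0.08  -0.015  0.997] tilt 0.081 lens dir 69.85336542573114
need [ -3.01   7.09 -11.3 ] [ -0.1 -43.4 -19.4   0.2   0.3  -0. ] [-0.2168  0.4633  1.4344  0.018   1.33    0.1286]
```

Call:
carry_out:
  steps:
    - [[0,0,-4],0,1]
    - [[0,0,-3],0,1]
    - [[0,0,0],0,1]
    - [[0,0,0],0,1]

```text
time: 19.3
position: [0.5835, -0.0081, 0.2099]
tool_rot: [0.984, -0.171, -0.044, -0.011]
ft_force: [-0.2, 0.5, -1.2]
grip_width: 0.0176
```

```bash
python3 st.py
```

```text
t 19.3 tcp [ 0.5835 -0.0081  0.2099] glass [0.6089 0.0667 0.1895] lens up [ 0.081 -0.015  0.997] tilt 0.083 lens dir 70.16683789667637
need [-2.89  6.88 -3.9 ] [  0.  -42.7 -15.5   0.2   0.4  -0. ] [-0.214   0.5449  1.5155  0.0193  1.1695  0.1227]
```

Call:
carry_out:
  steps:
    - [[4,0,0],0,1]
    - [[4,0,0],0,1]
    - [[0,0,0],0,1]
    - [[0,0,0],0,1]

```text
time: 19.7
position: [0.6627, -0.0068, 0.211]
tool_rot: [0.984, -0.17, -0.047, -0.011]
ft_force: [-0.1, -0.4, -0.3]
grip_width: 0.0174
```

```bash
python3 st.py
```

```text
t 19.7 tcp [ 0.6627 -0.0068  0.211 ] glass [0.6878 0.068  0.1905] lens up [ 0.087 -0.016  0.996] tilt 0.089 lens dir 70.29366603279686
need [-10.78   6.75  -4.  ] [ -0.2 -49.9 -18.6   0.2   0.3  -0. ] [-0.1873  0.6499  1.2946  0.0209  1.2908  0.149 ]
```

Call:
carry_out:
  steps:
    - [[-1,0,0],0,1]
    - [[-1,0,0],0,1]
    - [[-1,0,0],0,1]
    - [[-1,0,0],0,1]
    - [[-1,0,0],0,1]
    - [[-1,0,0],0,1]
    - [[0,0,0],0,1]

```text
time: 20.4
position: [0.589, -0.0058, 0.2147]
tool_rot: [0.984, -0.17, -0.049, -0.011]
ft_force: [-0.3, -0.3, -1.1]
grip_width: 0.0178
```

```bash
python3 st.py
```

```text
t 20.4 tcp [ 0.589  -0.0058  0.2147] glass [0.614  0.0691 0.1941] lens up [ 0.093 -0.017  0.996] tilt 0.094 lens dir 70.33210375098747
need [-3.4   6.64 -4.36] [ -0.1 -44.4 -16.6   0.1   0.4  -0. ] [-0.2079  0.5506  1.4884  0.0187  1.2022  0.1271]
```

Moves add a radially inward tilt (now 0.094) and turning carries the tilt along with the tool. So: turn ~170°, make in/out moves so the same effect cancels it, then turn back.

Call:
carry_out:
  steps:
    - [[0,0.5,0.5],8,1]
    - [[0,0.5,0.5],8,1]
    - [[0,0.5,0.5],8,1]
    - [[0,0.5,0.5],8,1]
    - [[0,0.5,0.5],8,1]
    - [[0,0.5,0.5],8,1]
    - [[0,0.5,0],8,1]
    - [[0,0.5,0],8,1]
    - [[0,0,0],8,1]
    - [[0,0,0],8,1]

```text
time: 21.4
position: [0.5826, 0.0357, 0.2506]
tool_rot: [0.849, 0.525, -0.042, 0.025]
ft_force: [-0.4, -0.2, -0.9]
grip_width: 0.0175
```

```bash
python3 st.py
```

```text
t 21.4 tcp [0.5826 0.0357 0.2506] glass [0.5113 0.0695 0.2299] lens up [0.024 0.088 0.996] tilt 0.092 lens dir 153.43566570730965
need [ 6.87  6.6  -7.94] [ -0.  -42.1 -17.7  -0.3   0.4   0.9] [-0.0856  0.4862  1.4962 -0.0972  1.1985 -1.1563]
```

Call:
carry_out:
  steps:
    - [[0,0,0],8,1]
    - [[0,0,0],8,1]
    - [[0,0,0],8,1]
    - [[0,0,0],8,1]
    - [[0,0,0],8,1]
    - [[0,0,0],8,1]
    - [[0,0,0],8,1]
    - [[0,0,0],6,1]
    - [[0,0,0],6,1]
    - [[0,0,0],0,1]

```text
time: 22.4
position: [0.5756, 0.0371, 0.2547]
tool_rot: [0.387, 0.921, -0.018, 0.044]
ft_force: [-0.3, 0.3, -2.2]
grip_width: 0.0174
```

```bash
python3 st.py
```

```text
t 22.4 tcp [0.5756 0.0371 0.2547] glass [ 0.5204 -0.0191  0.2337] lens up [-0.076  0.049  0.996] tilt 0.09 lens dir -135.6525294060121
need [ 5.96 15.46 -8.32] [ -0.  -39.5 -17.6  -0.3  -0.3  -0.4] [-0.0988  0.4285  1.5894 -0.0703  1.0504 -2.4115]
```

Call:
carry_out:
  steps:
    - [[4,0,0],0,1]
    - [[4,0,0],0,1]
    - [[0,0,0],0,1]
    - [[-2,0,0],0,1]
    - [[-2,0,0],0,1]
    - [[-2,0,0],0,1]
    - [[-2,0,0],0,1]
    - [[0,0,0],0,1]

```text
time: 23.2
position: [0.5677, 0.038, 0.2535]
tool_rot: [0.396, 0.917, -0.019, 0.04]
ft_force: [-0.3, -0.1, -2.1]
grip_width: 0.0176
```

```bash
python3 st.py
```

```text
t 23.2 tcp [0.5677 0.038  0.2535] glass [ 0.5111 -0.017   0.2329] lens up [-0.066  0.047  0.997] tilt 0.082 lens dir -136.81016580892862
need [ 6.89 15.25 -8.24] [ -0.2 -39.8 -17.5  -0.4  -0.2  -0. ] [-0.0989  0.4228  1.6028 -0.0696  1.053  -2.392 ]
```

Call:
carry_out:
  steps:
    - [[0,-2,0],0,1]
    - [[0,-2,0],0,1]
    - [[0,-2,0],0,1]
    - [[0,0,0],0,1]
    - [[0,2,0],0,1]
    - [[0,2,0],0,1]
    - [[0,2,0],0,1]
    - [[0,0,0],0,1]

```text
time: 24.0
position: [0.5708, 0.0388, 0.256]
tool_rot: [0.402, 0.914, -0.017, 0.043]
ft_force: [0.0, 0.6, -1.7]
grip_width: 0.0175
```

```bash
python3 st.py
```

```text
t 24.0 tcp [0.5708 0.0388 0.256 ] glass [ 0.5137 -0.0155  0.2348] lens up [-0.075  0.047  0.996] tilt 0.088 lens dir -137.53449358174143
need [ 6.63 15.1  -8.43] [  0.4 -39.2 -17.6  -0.2  -0.2   0.1] [-0.0978  0.4211  1.5979 -0.0676  1.0516 -2.3789]
```

Call:
carry_out:
  steps:
    - [[4,0,0],0,1]
    - [[4,0,0],0,1]
    - [[0,0,0],0,1]
    - [[-4,0,0],0,1]
    - [[-4,0,0],0,1]
    - [[0,0,0],0,1]

```text
time: 24.6
position: [0.5684, 0.0403, 0.2529]
tool_rot: [0.403, 0.914, -0.018, 0.04]
ft_force: [-0.2, -0.1, -0.9]
grip_width: 0.0176
```

```bash
python3 st.py
```

```text
t 24.6 tcp [0.5684 0.0403 0.2529] glass [ 0.5111 -0.0139  0.2321] lens up [-0.067  0.046  0.997] tilt 0.082 lens dir -137.6427501008552
need [ 6.89 14.94 -8.16] [ -0.2 -40.4 -17.6  -0.4  -0.3  -0. ] [-0.0954  0.4245  1.6018 -0.0683  1.0517 -2.3745]
```

Call:
carry_out:
  steps:
    - [[4,0,0],0,1]
    - [[4,0,0],0,1]
    - [[0,0,0],0,1]
    - [[-1,0,0],0,1]
    - [[-1,0,0],0,1]
    - [[-1,0,0],0,1]
    - [[-1,0,0],0,1]
    - [[-1,0,0],0,1]
    - [[-1,0,0],0,1]
    - [[0,0,0],0,1]

```text
time: 25.6
position: [0.5762, 0.0404, 0.2529]
tool_rot: [0.404, 0.914, -0.02, 0.036]
ft_force: [-0.5, 0.3, -1.1]
grip_width: 0.0174
```

```bash
python3 st.py
```

```text
t 25.6 tcp [0.5762 0.0404 0.2529] glass [ 0.5185 -0.0135  0.2326] lens up [-0.058  0.046  0.997] tilt 0.074 lens dir -137.8407934742229
need [ 6.15 14.9  -8.21] [ -0.1 -40.3 -17.5  -0.3  -0.1  -0. ] [-0.0934  0.4382  1.5764 -0.0683  1.0728 -2.3705]
```

Call:
carry_out:
  steps:
    - [[4,0,0],6,1]
    - [[4,0,0],6,1]
    - [[0,0,0],5,1]
    - [[-4,0,0],0,1]
    - [[-4,0,0],0,1]
    - [[4,0,0],0,1]
    - [[4,0,0],0,1]
    - [[-4,0,0],0,1]
    - [[-4,0,0],0,1]
    - [[0,0,0],0,1]

```text
time: 26.6
position: [0.5518, 0.0426, 0.2324]
tool_rot: [0.259, 0.966, -0.019, 0.012]
ft_force: [-0.0, -1.0, -1.8]
grip_width: 0.0176
```

```bash
python3 st.py
```

```text
t 26.6 tcp [0.5518 0.0426 0.2324] glass [ 0.5122 -0.0263  0.2139] lens up [-0.016  0.022  1.   ] tilt 0.028 lens dir -120.16393911174063
need [ 6.78 16.18 -6.34] [ -0.3 -39.9 -16.6  -0.3  -0.1  -0. ] [-0.1032  0.4435  1.6336 -0.048   1.0475 -2.6977]
```

Call:
carry_out:
  steps:
    - [[4,0,0],0,1]
    - [[4,0,0],0,1]
    - [[0,0,0],0,1]
    - [[-4,0,0],0,1]
    - [[-4,0,0],0,1]
    - [[4,0,0],0,1]
    - [[4,0,0],0,1]
    - [[-4,0,0],0,1]
    - [[-4,0,0],0,1]
    - [[0,0,0],0,1]

```text
time: 27.6
position: [0.5296, 0.0446, 0.2162]
tool_rot: [0.258, 0.966, -0.023, -0.011]
ft_force: [-0.3, 1.4, -1.0]
grip_width: 0.0177
```

```bash
python3 st.py
```

```text
t 27.6 tcp [0.5296 0.0446 0.2162] glass [ 0.4892 -0.0242  0.1993] lens up [0.03  0.018 0.999] tilt 0.035 lens dir -120.14386631614931
need [ 9.08 15.97 -4.88] [ -0.4 -39.3 -15.7  -0.3   0.   -0. ] [-0.1037  0.4533  1.673  -0.0484  1.0442 -2.6975]
```

Tilt is down to 0.035. Turning back with gentle moves.

Call:
carry_out:
  steps:
    - [[0.2,0,0.3],-4,1]
    - [[0.4,0,0.3],-8,1]
    - [[0.4,0,0.3],-8,1]
    - [[0.4,0,0.3],-8,1]
    - [[0.4,0,0.3],-8,1]
    - [[0.4,0,0.3],-8,1]
    - [[0.4,0,0.3],-8,1]
    - [[0.4,0,0.3],-8,1]
    - [[0.4,0,0],-8,1]
    - [[0.4,0,0],-8,1]

```text
time: 28.6
position: [0.5786, 0.0433, 0.2475]
tool_rot: [0.814, 0.58, -0.008, -0.012]
ft_force: [-0.2, 0.3, -1.7]
grip_width: 0.0178
```

Call:
carry_out:
  steps:
    - [[0.4,0,0],-8,1]
    - [[0.4,0,0],-8,1]
    - [[0.4,0,0],-8,1]
    - [[0.4,0,0],-8,1]
    - [[0.4,0,0],-8,1]
    - [[0.2,0,0],-8,1]
    - [[0,0,0],-6,1]
    - [[0,0,0],0,1]
    - [[0,0,0],0,1]

```text
time: 29.5
position: [0.6121, 0.0412, 0.2533]
tool_rot: [0.992, 0.128, 0.008, -0.007]
ft_force: [0.2, -0.4, -1.8]
grip_width: 0.0176
```

```bash
python3 st.py
```

```text
t 29.5 tcp [0.6121 0.0412 0.2533] glass [0.5927 0.1178 0.2334] lens up [-0.026  0.001  1.   ] tilt 0.026 lens dir 104.56258222320214
need [-1.27  1.77 -8.29] [ -0.  -43.4 -18.1   0.1   0.    0. ] [-0.1231  0.4969  1.4637  0.0191  1.1702 -0.388 ]
```

Call:
carry_out:
  steps:
    - [[-0.5,0.6,-1],0,1]
    - [[-0.5,0.6,-1.5],0,1]
    - [[-0.3,0.6,-1.5],0,1]
    - [[0,0,-1.5],0,1]
    - [[0,0,-1],0,1]
    - [[0,0,0],0,1]
    - [[0,0,0],0,1]

```text
time: 30.2
position: [0.5968, 0.0617, 0.1844]
tool_rot: [0.991, 0.133, 0.008, -0.007]
ft_force: [0.2, -0.2, -0.8]
grip_width: 0.0172
```

```bash
python3 st.py
python3 - <<'E'
from h import *
a=snap('side','d7.png')['pixels'][180:420,200:360];b=snap('scene','s7.png')['pixels'][130:320,330:460];c=snap('wrist','w7.png')['pixels'][0:400,180:460]
f=lambda i:cv2.resize(i,(int(i.shape[1]*500/i.shape[0]),500),interpolation=cv2.INTER_CUBIC)[:, :, ::-1]
m=np.hstack([f(a),f(b),f(c)]);m=cv2.resize(m,(800,int(m.shape[0]*800/m.shape[1])));print(m.shape);cv2.imwrite('pics/c7.png',m)
E
```

```text
t 30.2 tcp [0.5968 0.0617 0.1844] glass [0.5768 0.1382 0.1645] lens up [-0.026  0.     1.   ] tilt 0.026 lens dir 105.06270526844567
need [ 0.32 -0.27 -1.4 ] [  0.1 -43.2 -15.1   0.1   0.1   0. ] [-0.0915  0.5619  1.5661  0.021   1.0022 -0.369 ]
(390, 800, 3)
```

View pics/c7.png

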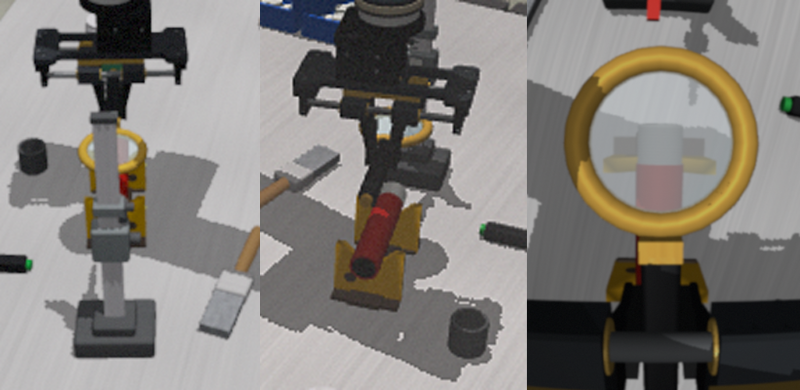

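The lens is held over the thread. In the wrist view the rim is centred near crop (661,142) with the thread seen through the glass, and the scriber point is clear at the top. Checking the glass position from the rim, independently of the robot's pose.

```bash
cat > rim.py <<'E'
from h import *
import sys
from scipy.optimize import least_squares
def rimpts(c,box):
    x0,y0,x1,y1=box;h=cv2.cvtColor(c['pixels'],cv2.COLOR_RGB2HSV)[y0:y1,x0:x1]
    m=((h[...,0]>12)&(h[...,0]<30)&(h[...,1]>90)&(h[...,2]>70)).astype(np.uint8)
    k,l,st,ce=cv2.connectedComponentsWithStats(m);i=1+st[1:,4].argmax()
    cn=max(cv2.findContours((l==i).astype(np.uint8),0,1)[0],key=len)[:,0]+[x0,y0];return cn,st[i]+[x0,y0,0,0,0]
W=load('w'+sys.argv[1]);cn,st=rimpts(W,(200,20,440,260));print('w',st)
top=cn[cn[:,1]<st[1]+.55*st[2]]                 # upper part, clear of the neck
# circle radius 42.5 on a plane at height z: fit centre, z
def res(p):
    q=np.array([onz(W,u,v,p[2],True) for u,v in top]);return np.hypot(q[:,0]-p[0],q[:,1]-p[1])-.0427
r=least_squares(res,[.578,.137,.165]);print('wrist rim fit',np.round(r.x,4),'rms',np.sqrt(np.mean(r.fun**2)).round(5))
E
python3 rim.py 7
python3 - <<'E'
from h import *
# predicted rim centre in the fixed views against their pictures
for n,g in(('d7',(.5768,.1382,.1645)),('s7',(.5768,.1382,.1645))):print(n,proj(load(n),g))
for n,b in(('d7',(240,245,300,300)),('s7',(380,180,425,206))):
    x0,y0,x1,y1=b;h=cv2.cvtColor(load(n)['pixels'],cv2.COLOR_RGB2HSV)[y0:y1,x0:x1]
    v,u=np.nonzero((h[...,0]>12)&(h[...,0]<30)&(h[...,1]>100)&(h[...,2]>80));print(n,u.min()+x0,u.max()+x0,v.min()+y0,v.max()+y0)
E
```

```text
w [  218    48   199   212 14240]
wrist rim fit [0.5775 0.1375 0.1659] rms 0.00016
d7 [268.49309422 272.9105987 ]
s7 [395.7482951  190.18119579]
d7 248 289 252 297
s7 382 413 180 201
```

Call:
carry_out:
  steps:
    - [[0.15,-0.15,-0.5],0,1]
    - [[0.15,-0.15,-0.5],0,1]
    - [[0,0,-0.4],0,1]
    - [[0,0,0],0,1]
    - [[0,0,0],0,1]
    - [[0,0,0],0,1]

```text
time: 30.95
position: [0.6019, 0.0576, 0.1714]
tool_rot: [0.991, 0.132, 0.01, -0.007]
ft_force: [-0.7, -0.1, -1.0]
grip_width: 0.0177
```

```bash
python3 st.py
python3 - <<'E'
from h import *
snap('wrist','w8.png')
E
python3 rim.py 8
python3 - <<'E'
from h import *
W=load('w8');h=cv2.cvtColor(W['pixels'],cv2.COLOR_RGB2HSV)[0:60,250:380]
v,u=np.nonzero(((h[...,0]<8)|(h[...,0]>172))&(h[...,1]>100)&(h[...,2]>50));print(len(u),(u.min()+250,u.max()+250,v.min(),v.max()) if len(u) else '')
print('expected tip px',proj(W,(.558,.195,.150),True))
E
```

```text
t 30.95 tcp [0.6019 0.0576 0.1714] glass [0.582  0.1342 0.1514] lens up [-0.031  0.001  1.   ] tilt 0.031 lens dir 105.00575067184397
need [-0.2   0.13 -0.09] [ -0.  -44.2 -15.1   0.1   0.    0. ] [-0.0976  0.583   1.5682  0.0214  0.9739 -0.3748]
w [  218    47   199   213 14222]
wrist rim fit [0.5825 0.1335 0.1524] rms 0.00016
23 (np.int64(294), np.int64(306), np.int64(0), np.int64(1))
expected tip px [300.36838839   1.19454281]
```

Call:
carry_out:
  steps:
    - [[-0.2,0.15,-0.1],0,1]
    - [[0,0,0],0,1]
    - [[0,0,0],0,1]
    - [[0,0,0],0,1]
    - [[0,0,0],0,1]
    - [[0,0,0],0,1]
    - [[0,0,0],0,1]
    - [[0,0,0],0,1]
    - [[0,0,0],0,1]
    - [[0,0,0],0,1]

```text
time: 32.0
position: [0.5999, 0.0594, 0.1709]
tool_rot: [0.991, 0.132, 0.011, -0.007]
ft_force: [0.9, 0.1, -1.2]
grip_width: 0.0176
```

```bash
python3 st.py
```

```text
t 32.0 tcp [0.5999 0.0594 0.1709] glass [0.58   0.136  0.1508] lens up [-0.032  0.001  0.999] tilt 0.032 lens dir 105.02322410270104
need [-0.   -0.05 -0.03] [  0.  -44.1 -15.    0.1   0.    0. ] [-0.0949  0.5813  1.5741  0.0214  0.9687 -0.3725]
```

Call:
carry_out:
  steps:
    - [[0,0,0],0,1]
    - [[0,0,0],0,1]
    - [[0,0,0],0,1]
    - [[0,0,0],0,1]
    - [[0,0,0],0,1]
    - [[0,0,0],0,1]
    - [[0,0,0],0,1]
    - [[0,0,0],0,1]
    - [[0,0,0],0,1]
    - [[0,0,0],0,1]

```text
time: 33.0
position: [0.5999, 0.0594, 0.1709]
tool_rot: [0.991, 0.132, 0.011, -0.007]
ft_force: [0.2, 0.5, -1.1]
grip_width: 0.0177
```

Call:
carry_out:
  steps:
    - [[0,0,0],0,1]
    - [[0,0,0],0,1]
    - [[0,0,0],0,1]
    - [[0,0,0],0,1]
    - [[0,0,0],0,1]
    - [[0,0,0],0,1]
    - [[0,0,0],0,1]
    - [[0,0,0],0,1]
    - [[0,0,0],0,1]
    - [[0,0,0],0,1]

```text
time: 34.0
position: [0.5999, 0.0594, 0.1709]
tool_rot: [0.991, 0.132, 0.011, -0.007]
ft_force: [-0.1, -0.9, -2.2]
grip_width: 0.0177
```

```bash
python3 st.py
python3 - <<'E'
from h import *
snap('wrist','w9.png');S=snap('scene','s9.png')
h=cv2.cvtColor(S['pixels'],cv2.COLOR_RGB2HSV);m=((h[...,0]<6)|(h[...,0]>174))&(h[...,1]>120)
v,u=np.nonzero(m[205:280,360:420]);print('pipe red px',u.min()+360,u.max()+360,v.min()+205,v.max()+205,len(u))
E
python3 rim.py 9
```

```text
t 34.0 tcp [0.5999 0.0594 0.1709] glass [0.5801 0.1359 0.1508] lens up [-0.032  0.001  0.999] tilt 0.032 lens dir 105.02006629443599
need [-0.01 -0.04 -0.03] [  0.  -44.1 -15.    0.1   0.    0. ] [-0.0949  0.5814  1.5741  0.0214  0.9687 -0.3724]
pipe red px 374 398 224 265 396
w [  218    47   199   213 14221]
wrist rim fit [0.5805 0.1353 0.1518] rms 0.00017
```

Held for over 2.5 s, pipe and scriber unmoved. Handing in.

```bash
python3 -c "
from rig import robot
print(robot.hand_in())"
```

```text
the job is handed in; nothing more can be done
None
```

I laid the pipe in the vees with its thread towards the gauge and let go of it. I then gripped the small brass lens by its handle, held it over the thread at the scriber's height for about 2.8 s, and handed in still holding it at 34 s. The hand-in gives no verdict.

**Pipe:** seated and centred, with its centre line and both plates at the same pixel column. After the lens move its pixels in the scene view were unchanged.

**Lens, from the last checks:**

| Check | Glass from arm pose | Glass from wrist image (rim fit) | Target |
|---|---|---|---|
| Position over the thread (m) | (0.580, 0.136) | (0.5805, 0.1353) | (0.580, 0.1355) |
| Height (m) | 0.1508 | 0.1518 | scriber tip 0.1475–0.151 |
| Tilt (rad) | 0.032 | not measured | below 0.1 |

- **Disagreement in height:** the three view pairs put the scriber tip at 0.1475, 0.1484 and 0.1509 m. I used about 0.1505, because the task says it is set at 0.150 or more. If the lowest estimate were right, the glass would be 3–4 mm high, still within the 6 mm limit.
- **Tilt on the way:** fast moves tilted the lens to 0.094 rad. I corrected this in the air with compensating moves before the final approach.
- **Bystanders:** I saw no sign of contact with the gauge, the oil tin, the socket or the brush. I did not measure their final positions; the scriber tip was last seen within about 1 px of where it should be, at 31 s.

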